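# Pack the meter away, close and latch its case

### The arm

A 6-joint arm with a two-finger parallel gripper is mounted at the origin on a cart in front of the work surface, level with it; the furniture and walls round the work are solid. World frame = base frame: x ahead of the robot, y to its left, z up, the work surface at z = 0. Lengths are in m, angles in degrees, forces in N, time in s.
With the tool pointing down it reaches from about 0.25 to 0.725 m from the base axis. Payload 9.7 kg.
Tool frame: the origin (TCP) lies midway between the tips of the shut fingers; the grasp point (between the pads) lies 19 mm behind it (bot.pinch_z is the distance from the TCP to the grasp point, in m); z points along the fingers, y is the line along which they close (so a half turn about z gives the same grasp; the last joint's range is limited). The gripper opens to 85 mm and grips with 20 to 120 N. Pads are 22 mm wide; open, the fingers measure 114 mm over their backs; the gripper's body (76 mm by 85 mm) begins 54 mm behind the grasp point. The pads swing forward as they close: fully open they stand 13 mm farther back than shut.
Start: joints at [66.119, 4.979, 10.078, 95.1, 0, 90], TCP at [0.223, 0.503, 0.231] pointing down, gripper open.
Joint ranges: [-179.16, 179.16], [-48.56, 103.87], [-65.8, 70.77], [-126.05, 130.52], [-82.76, 87.17], [-180, 180]. Speed limits (degrees/s): [127.2, 127.2, 147.25, 180, 180, 180].

### API

Orientations are given as [roll, pitch, yaw] about the fixed x, y, z axes, in that order (R = Rz(yaw) Ry(pitch) Rx(roll)).
In Python, from workcell import sensors, camera, camera_params, ticket, bot gives the robot as it stands.
- The arm moves only by the shell command python3 -m jog 'ROWS' [FORCE]. ROWS is JSON, a list that holds one entry, the list of rows, each a list of 5 numbers: the shift along the world's x, y, z in units of 50 mm (1.0 is 50 mm), then the turn about the world's z in units of 5 degrees (1.0 is 5 degrees), then the opening, from 0 (shut) to 1 (fully open). In form: [[[tx, ty, tz, yaw, grip], ...]]. A call has 1 to 8 rows; each row shifts and turns the commanded pose from where the row before left it; what a row does not reach is not made up. A row lasts 1/10 s, in which the tool goes at most 50 mm and 8.59 degrees, less where a joint would pass 70% of its speed; a pose out of reach is approached as far as the arm can. A call is refused whole if a number of a shift passes 1 or a number of a turn 1, either way. A call with a gripper value outside its range is refused whole. The fingers move at their own pace and stop on an object; FORCE is the grip in N (left out, the last holds). Time passes only in rows, so rows that do not move let the fingers close. It gives the time, the measured TCP pose, the force, the opening and the grip force at its end, in the units of the state.
- sensors.get_obs(): the state, without advancing time (a new reading comes with each control period).
- camera(name): name is "side" or "top" or "wrist"; returns the picture (480x640x3 uint8, blue, green, red); there is no depth.
- camera_params(name): a dict with "fx", "fy", "cx", "cy" (pixels), "T" (4x4, takes a point from camera to world coordinates); the wrist camera has in their place "tool_from_camera" (4x4, takes a point from camera to tool coordinates, whose origin is the TCP and whose axes are the flange's). Camera axes: x right, y down, z forward; pixel columns grow to the right and rows downward; lengths in m; the calibration is good to about 2 mm. The wrist camera is an equidistant fisheye: a pixel r from the principal point sees the ray r / f radians off the axis. A picture is of the moment at which its call begins: read the wrist's pose just before it. camera_params takes no time and is no camera call.
- ticket.job_done(): hands the job in; it is judged then, once.
The state is a dict: "time": time; "q": joint angles; "qd": joint speeds; "joint_efforts": joint torques, N m; "ee_pos": TCP position; "tcp_rot": TCP orientation; "wrist_force": force on the tool from outside, world axes, zero at the start; "torque": the same for the moment, N m; "opening": finger opening in m; "grasp_force": force on a finger pad.
Only numpy, scipy, OpenCV 4.12 (cv2) and the standard library are available. Lean on these libraries where they do the work, as an engineer would, in place of code of your own. Each camera call takes 0.05 s, during which the arm holds its last target. There are 200 camera calls.

### The job

Pack the hand-held meter away in its open case. First take the stray marker pen out of the case and lay it on the bench away from the case; then draw the meter out of its dock by its free end, lay it on the bench and let go to change grip, take it at its middle and set it, screen up and without dropping it, flat in the cut-out of the case (either end first), let go, and then shut the lid fully and fold the latch down flat against the front. Leave the glassware and other things around alone.

Things in the scene. Friction and masses are not known exactly. Their poses are not given: they have to be found in the camera images.
- case: Grey instrument case, fixed to the bench; origin at the centre of its underside, x to the back (hinge side), y along its length, z up. Tub 130 (x) x 212 (y) mm, rim 44 mm high, walls 6 mm. A black padded insert fills it to 40 mm height, with one central cut-out 42 mm (x) by 158 mm (y), floor at 10 mm height, so the cut-out is 30 mm deep. At mid-length a finger notch on each side widens the cut-out to 106 mm in x over 46 mm in y, also 30 mm deep.
- lid (a joint): Lid of the case, rad: 0 shut, 1.57 upright, 1.9 wide open. A slab 130 x 212 x 12 mm thick lying on the rim when shut. The hinge is stiff (about 0.3 N m): the lid stays where it is left and must be moved all the way down.
- lid_hinge (a point): Middle of the lid's hinge line, on the lid's underside at the back rim: case x +65, z 44 mm; the line runs along case y.
- lid_edge (a point): Middle of the lid's free front edge (half-way through its thickness), 130 mm from the hinge line.
- latch (a joint): Snap latch, rad: 0 folded down flat against the front of the case (fastened, when the lid is shut), 1.57 standing straight out from the lid's front edge, at most 1.8. Stays where it is left (about 0.03 N m). A white tab 50 wide (case y), 34 long, 6 mm thick, hinged along case y at the middle of the lid's front edge (with the lid shut: case x -67, z 50 mm); its outer face lies 6 mm outside the hinge axis when fastened.
- latch_tip (a point): Free edge of the latch tab, middle of its width, 34 mm from its hinge.
- dock: White charging dock, fixed; origin at the centre of its underside, x away from its mouth. A sleeve 105 (x) x 50 (y) x 43 mm tall (base plate 70 wide, 6 mm high), inner passage 40 mm wide, 31 mm high, floor at 6 mm height; open only at its -x end, a stop at the other end. The bench before the mouth is clear for at least 175 mm, 50 mm to either side of its axis.
- dock_mouth (a point): Centre of the dock's open mouth: dock x -52.5, z 21 mm.
- meter_mid (a point): Centre of the hand-held meter, a white bar 150 (its x) x 36 (y) x 28 mm (z), 120 g, with a dark screen on top. It lies in the dock along dock x, screen up, about 50 mm (44 to 58) of it standing out of the mouth.
- marker_mid (a point): Centre of the stray marker pen (white barrel, black cap), 18 x 136 (its y) x 18 mm tall, lying slantwise across the insert of the open case, standing above the rim.
- cage_a: Fixed animal cage with wire lid at the right side of the work, 317 (its x) x 198 (its y) x 192 mm tall; origin at the centre of its underside. An obstacle for the gripper; a second one stands beyond it.
- flask_mid (a point): Bystander: conical glass flask, 71 mm wide at its foot, 92 mm tall; this is its centre, half-way up.
- bottle_mid (a point): Bystander: small glass bottle with screw cap, 48 mm wide, 98 mm tall; this is its centre, half-way up.
- beaker_mid (a point): Bystander: glass beaker, 72 mm wide, 85 mm tall; this is its centre, half-way up.
- dish_mid (a point): Bystander: clear flat dish with lid, 90 mm wide, 15 mm tall; this is its centre, half-way up.

How it is judged:
By the outcome, as a careful person would: the job done as asked, in the order asked, and still so for the second after the job is handed in, with the robot touching nothing.
It also fails if it takes over 72 s, if anything falls off the work surface, if the arm or the gripper's body presses on something with over 40 N, if the wrist force passes 120 N, or if a joint passes its speed limit or range.

## Working session

There is one attempt and no reset: what is moved stays moved. The work goes in short steps, Python scripts to look and compute and a shell command to move; the robot and the scene stay as the last step left them, time stands still between calls to the robot, and variables do not carry over. Pictures are saved under pics/ and viewed, at most 10 in all, crops included, and the job is handed in when it is done.

```bash
ls; mkdir -p pics; python3 - <<'E'
from workcell import sensors,camera,camera_params
import cv2,numpy as np
for n in("side","top"):
    p=camera_params(n);print(n,p['fx'],p['fy'],p['cx'],p['cy'],np.round(p['T'],3).tolist())
    cv2.imwrite(f"pics/{n}0.png",camera(n))
print(camera_params("wrist"))
o=sensors.get_obs();print(o['tcp_rot'],o['ee_pos'],o['opening'])
E
```

```text
pics
side 624.1722941690091 624.1722941690091 324.08462782779355 244.8404440169804 [[0.977, -0.138, 0.162, 0.198], [-0.212, -0.571, 0.793, -1.661], [-0.017, -0.81, -0.587, 1.291], [0.0, 0.0, 0.0, 1.0]]
top 516.4679993441266 516.4679993441266 314.90942427837297 239.39963557030381 [[0.017, -0.998, 0.058, 0.448], [-1.0, -0.017, 0.001, 0.0], [0.0, -0.058, -0.998, 1.373], [0.0, 0.0, 0.0, 1.0]]
{'fx': 371.64829954431775, 'fy': 371.64829954431775, 'cx': 324.5188484902203, 'cy': 238.80994791695966, 'tool_from_camera': array([[ 8.90154822e-04, -9.47334225e-01, -3.20245334e-01,
         8.14176001e-02],
       [ 9.99999531e-01,  9.65441250e-04, -7.63200305e-05,
        -7.77256677e-04],
       [ 3.81478633e-04, -3.20245116e-01,  9.47334640e-01,
        -1.42338301e-01],
       [ 0.00000000e+00,  0.00000000e+00,  0.00000000e+00,
         1.00000000e+00]])}
[-1.79929104e+02  1.00523827e-03  1.56117068e+02] [0.22257162 0.50272226 0.23064962] 0.08537712226458985
```

View pics/top0.png

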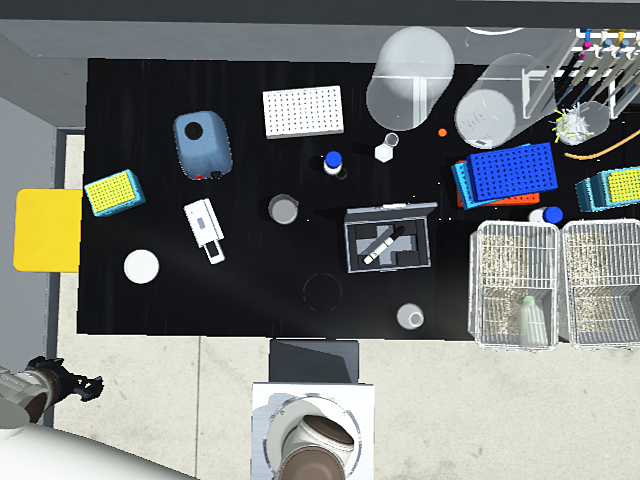

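View pics/side0.png

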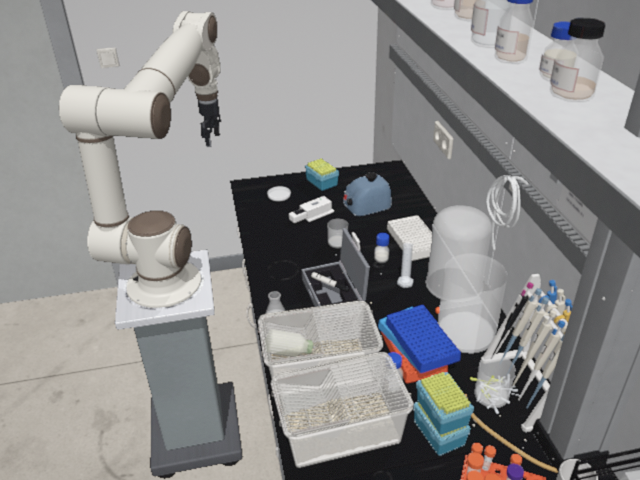

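The top view shows the case at about (388,240), open at the back, with the marker at (380,245). The dock is at (203,220), with the meter's end at (215,252) pointing to the robot. The flask (410,316), dish (140,266), beaker (284,208) and bottle (333,163) stand around them, and the cages are at the right.

```bash
cat > h.py <<'E'
from workcell import sensors,camera,camera_params
import cv2,numpy as np
from scipy.spatial.transform import Rotation as R
def ray(n,uv,obs=None):
    p=camera_params(n);u,v=uv;a=np.array([(u-p['cx'])/p['fx'],(v-p['cy'])/p['fy']])
    if 'T' in p: T=p['T'];d=np.array([*a,1.])
    else:
        r=np.hypot(*a);d=np.array([*(a/max(r,1e-9)*np.sin(r)),np.cos(r)])
        t=np.eye(4);t[:3,:3]=R.from_euler('xyz',obs['tcp_rot'],degrees=True).as_matrix();t[:3,3]=obs['ee_pos'];T=t@p['tool_from_camera']
    return T[:3,3],T[:3,:3]@d
def at(n,uv,z,obs=None):
    o,d=ray(n,uv,obs);return o+d*(z-o[2])/d[2]
def px(n,P,obs=None):
    p=camera_params(n);T=p.get('T')
    if T is None:
        t=np.eye(4);t[:3,:3]=R.from_euler('xyz',obs['tcp_rot'],degrees=True).as_matrix();t[:3,3]=obs['ee_pos'];T=t@p['tool_from_camera']
    c=np.linalg.inv(T)@np.array([*P,1.]);
    if 'T' in p: a=c[:2]/c[2]
    else: a=c[:2]/np.hypot(*c[:2])*np.arctan2(np.hypot(*c[:2]),c[2])
    return a[0]*p['fx']+p['cx'],a[1]*p['fy']+p['cy']
E
python3 - <<'E'
from h import *
i=cv2.imread('pics/top0.png')
a=cv2.resize(i[190:280,170:250],None,fx=5,fy=6.0,interpolation=2) if 0 else cv2.resize(i[190:280,165:245],None,fx=5,fy=5,interpolation=2)
b=cv2.resize(i[195:285,338:442],None,fx=3.8,fy=5,interpolation=2)
cv2.imwrite('pics/z0.png',np.hstack([a,b]))
g=cv2.cvtColor(i,6)
# white: marker barrel, meter+dock
def rects(sl,off,lo):
    m=(i[sl].min(2)>lo).astype(np.uint8);c,_=cv2.findContours(m,0,1)
    for k in c:
        if cv2.contourArea(k)>25:
            r=cv2.minAreaRect(k);print(off,(r[0][0]+off[0],r[0][1]+off[1]),r[1:],cv2.boundingRect(k))
rects(np.s_[190:280,165:245],(165,190),170);rects(np.s_[218:270,350:426],(350,218),150)
E
```

```text
(165, 190) (206.96551895141602, 231.41379165649414) ((63.87919616699219, 26.740127563476562), 68.19859313964844) (19, 9, 40, 65)
(350, 218) (366.5, 245.50000190734863) ((13.433002471923828, 18.408187866210938), 84.2894058227539) (7, 20, 19, 16)
(350, 218) (388.23825454711914, 250.98322296142578) ((21.709646224975586, 51.201995849609375), 55.00797653198242) (14, 18, 47, 28)
(350, 218) (382.450496673584, 230.50495147705078) ((10.049875259399414, 9.950372695922852), 84.2894058227539) (27, 8, 11, 11)
```

View pics/z0.png

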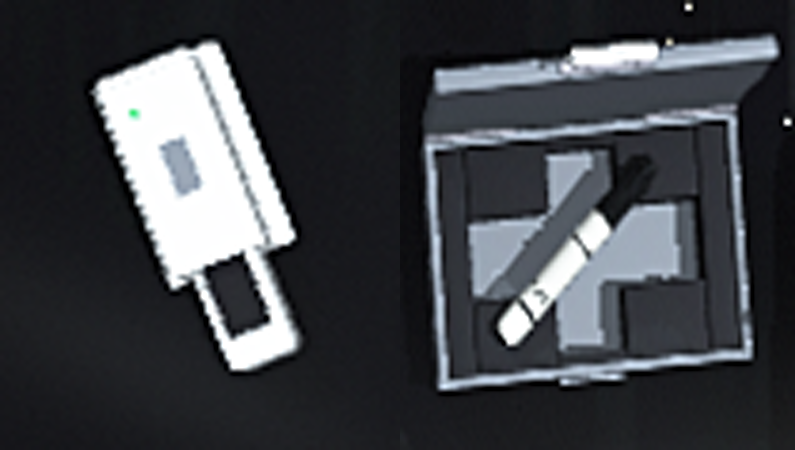

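The crop shows the case rim corners at (440,388), (750,357), (428,143) and (737,110), the lid about upright with the white latch at (615,55), and the marker running from (505,340) to (650,160). The meter's free end is at (265,365) and the dock's top corners are at (93,90), (195,45) and (172,290).

```bash
python3 - <<'E'
from h import *
B=lambda x,y:(338+(x-400)/3.8,195+y/5)
A=lambda x,y:(165+x/5,190+y/5)
np.set_printoptions(precision=4,suppress=True)
c=np.array([at('top',B(*p),.044) for p in[(440,388),(750,357),(428,143),(737,110)]]);print('rim',c,c.mean(0))
yv=(c[0]-c[1]+c[2]-c[3]);print('case y dir deg',np.degrees(np.arctan2(yv[1],yv[0]))-90)
m=np.array([at('top',B(*p),.049) for p in[(507,338),(645,160)]]);print('marker',m,m.mean(0),np.degrees(np.arctan2(*(m[0]-m[1])[1::-1])),np.linalg.norm(m[0]-m[1]))
print('latch',at('top',B(615,55),.18))
# meter free end top edge: corners; z=.034
e=np.array([at('top',A(*p),.034) for p in[(235,372),(285,350),(208,295)]]);print('meter',e)
d=np.array([at('top',A(*p),.043) for p in[(93,90),(195,45),(172,290),(262,250)]]);print('dock',d)
v=d[0]-d[2];print('dock x dir',np.degrees(np.arctan2(v[1],v[0])))
print('flask',at('top',(410,316),.05),'dish',at('top',(141,266),.01),'beaker',at('top',(284,208),.05))
E
```

```text
rim [[ 0.4415 -0.0867  0.044 ]
 [ 0.461  -0.2961  0.044 ]
 [ 0.5676 -0.0769  0.044 ]
 [ 0.5883 -0.2867  0.044 ]] [ 0.5146 -0.1866  0.044 ]
case y dir deg 5.482063486041497
marker [[ 0.4678 -0.1312  0.049 ]
 [ 0.5609 -0.2235  0.049 ]] [ 0.5144 -0.1774  0.049 ] 135.22582753073493 0.13108312743024209
latch [ 0.5983 -0.1827  0.18  ]
meter [[0.4566 0.2663 0.034 ]
 [0.4684 0.2408 0.034 ]
 [0.4962 0.2815 0.034 ]]
dock [[0.601  0.3422 0.043 ]
 [0.6253 0.2901 0.043 ]
 [0.4981 0.2982 0.043 ]
 [0.5196 0.2524 0.043 ]]
dock x dir 23.16767534524398
flask [ 0.334  -0.2442  0.05  ] dish [0.4493 0.458  0.01  ] beaker [0.6046 0.082  0.05  ]
```

```bash
python3 -m jog '[[[0.35,-0.84,0,-0.5,1],[0.35,-0.84,0,-0.5,1],[0.35,-0.84,0,-0.5,1],[0.35,-0.84,0,-0.5,1],[0.35,-0.84,0,-0.5,1],[0.35,-0.84,0,-0.5,1],[0.35,-0.84,0,-0.5,1],[0.35,-0.84,0,-0.5,1]]]' 40
python3 -m jog '[[[0.35,-0.84,0,-0.2,1],[0.35,-0.84,0,0,1],[0.35,-0.84,0,0,1],[0.35,-0.84,0,0,1],[0.35,-0.84,0,0,1],[0.35,-0.84,0,0,1],[0.35,-0.84,0,0,1],[0,0,0,0,0.6]]]'
python3 - <<'E'
from h import *
o=sensors.get_obs();print(o['q'],o['ee_pos'],o['tcp_rot'],o['opening'])
cv2.imwrite('pics/w1.png',camera('wrist'))
E
```

```text
time: 0.9
ee_pos: [0.3628, 0.1652, 0.2312]
tcp_rot: [180.0, 0.0, 136.0]
wrist_force: [0.0, 0.7, -0.4]
opening: 0.0853
grasp_force: 0.0
time: 1.7
ee_pos: [0.486, -0.1311, 0.2297]
tcp_rot: [-179.9, -0.1, 134.9]
wrist_force: [-0.2, 1.2, -0.1]
opening: 0.0731
grasp_force: 0.0
[-1.50686199e+01 -1.34903642e+00  3.40888631e+00  9.48554534e+01
 -4.78686674e-02  3.00594836e+01] [ 0.48602561 -0.13110083  0.22969227] [-1.79909716e+02 -6.04359964e-02  1.34871890e+02] 0.0730828312842865
```

View pics/w1.png

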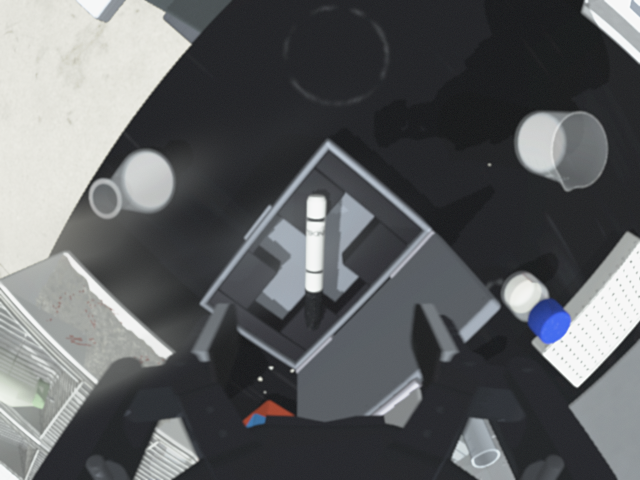

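The wrist view shows the marker from (316,195) to (314,328), the case rim corners at (328,143), (430,232), (297,370) and (203,304), and the faint clear ring of a dish at (336,53).

```bash
python3 - <<'E'
from h import *
np.set_printoptions(precision=4,suppress=True)
o=sensors.get_obs()
c=np.array([at('wrist',p,.044,o) for p in[(328,143),(203,304),(430,232),(297,370)]]);print(c,c.mean(0))
for a,b in((0,1),(2,3)): print(np.degrees(np.arctan2(*(c[a]-c[b])[1::-1]))-90)
m=np.array([at('wrist',p,.053,o) for p in[(316,195),(314,328)]]);print('marker',m,m.mean(0),np.degrees(np.arctan2(*(m[0]-m[1])[1::-1])),np.linalg.norm(m[0]-m[1]))
print('ring',at('wrist',(336,53),.01,o))
E
```

```text
[[ 0.4453 -0.0856  0.044 ]
 [ 0.4667 -0.2908  0.044 ]
 [ 0.5719 -0.0746  0.044 ]
 [ 0.5929 -0.2811  0.044 ]] [ 0.5192 -0.183   0.044 ]
5.97536070255785
5.812919670060808
marker [[ 0.4696 -0.1249  0.053 ]
 [ 0.5631 -0.2229  0.053 ]] [ 0.5164 -0.1739  0.053 ] 133.63406125328552 0.13541113063453591
ring [ 0.3898 -0.019   0.01  ]
```

```bash
python3 -m jog '[[[0.42,-0.74,0,-0.2,0.55],[0,0,-0.95,0,0.55],[0,0,-0.95,0,0.55],[0,0,-0.9,0,0.55],[0,0,-0.5,0,0.55],[0,0,-0.4,0,0.55],[0,0,0,0,0.55]]]' 40
python3 -m jog '[[[0,0,0,0,0],[0,0,0,0,0],[0,0,0,0,0],[0,0,0,0,0]]]' 40
```

```text
time: 2.45
ee_pos: [0.5041, -0.1624, 0.0435]
tcp_rot: [-179.9, -0.3, 134.2]
wrist_force: [-0.7, -0.1, 0.4]
opening: 0.0471
grasp_force: 0.0
time: 2.85
ee_pos: [0.5071, -0.1641, 0.0482]
tcp_rot: [179.9, 0.1, 134.1]
wrist_force: [-1.3, 2.0, 7.1]
opening: 0.016
grasp_force: 40.6
```

```bash
python3 -m jog '[[[0,0,0.9,0,0],[0,0,0.9,0,0],[0,0.9,0,0,0],[0,0.9,0,0,0],[0,0.9,0,0,0],[0,0.9,0,0,0],[0,0.5,0,0,0],[0,0,0,0,0]]]' 40
python3 -m jog '[[[0,0,-0.9,0,0],[0,0,-0.9,0,0],[0,0,-0.4,0,0],[0,0,-0.2,0,0],[0,0,0,0,0]]]' 40
```

```text
time: 3.65
ee_pos: [0.5063, 0.0437, 0.1371]
tcp_rot: [179.9, 0.0, 134.3]
wrist_force: [0.1, -0.2, 0.2]
opening: 0.0166
grasp_force: 39.8
time: 4.15
ee_pos: [0.5058, 0.0404, 0.0159]
tcp_rot: [-179.9, -0.0, 134.1]
wrist_force: [0.4, 0.2, 0.7]
opening: 0.0161
grasp_force: 39.8
```

```bash
python3 -m jog '[[[0,0,-0.08,0,0],[0,0,-0.05,0,0],[0,0,0,0,0]]]' 40
```

```text
time: 4.45
ee_pos: [0.5066, 0.0409, 0.0105]
tcp_rot: [180.0, 0.0, 134.1]
wrist_force: [-0.7, -0.9, -1.0]
opening: 0.0164
grasp_force: 39.8
```

```bash
python3 -m jog '[[[0,0,-0.03,0,0],[0,0,-0.02,0,0],[0,0,0,0,0]]]' 40
```

```text
time: 4.75
ee_pos: [0.5065, 0.0409, 0.0082]
tcp_rot: [180.0, 0.0, 134.1]
wrist_force: [-1.9, 0.1, 5.7]
opening: 0.0163
grasp_force: 40.4
```

```bash
python3 -m jog '[[[0,0,0,0,0.5],[0,0,0,0,0.5],[0,0,0.5,0,0.5],[0,0,0.9,0,1],[0,0,0.9,0,1],[-0.08,0.3,0.9,1,1],[-0.08,0.4,0.4,1,1],[-0.08,0.4,0,1,1]]]' 40
python3 -m jog '[[[-0.08,0.4,0,1,1],[-0.08,0.4,0,1,1],[-0.08,0.4,0,1,1],[-0.08,0.4,0,1,1],[-0.08,0.4,0,1,1],[-0.08,0.4,0,1,1],[-0.08,0.4,0,1,1],[-0.08,0.4,0,1,1]]]' 40
python3 -m jog '[[[-0.08,0,0,1,1],[-0.08,0,0,1,1],[0,0,0,0.8,1],[0,0,0,0,1]]]' 40
python3 - <<'E'
from h import *
o=sensors.get_obs();print(o['q'],o['ee_pos'],o['tcp_rot'],o['opening'])
cv2.imwrite('pics/w2.png',camera('wrist'))
E
```

```text
time: 5.55
ee_pos: [0.4954, 0.0966, 0.1911]
tcp_rot: [179.8, 0.2, 149.3]
wrist_force: [-0.1, 0.8, -1.2]
opening: 0.0853
grasp_force: 0.0
time: 6.35
ee_pos: [0.4619, 0.2567, 0.1871]
tcp_rot: [-180.0, -0.0, -170.7]
wrist_force: [-0.0, 0.2, 0.1]
opening: 0.0853
grasp_force: 0.0
time: 6.75
ee_pos: [0.454, 0.256, 0.1871]
tcp_rot: [-180.0, -0.0, -156.8]
wrist_force: [-0.5, 1.0, -0.3]
opening: 0.0856
grasp_force: 0.0
[2.94166508e+01 3.47187206e-01 3.75380752e-01 9.00393025e+01
 4.43151313e-04 6.22592898e+00] [0.45403998 0.25601478 0.18714758] [-1.79999236e+02 -1.10915148e-02 -1.56809278e+02] 0.08558231863651986
```

View pics/w2.png

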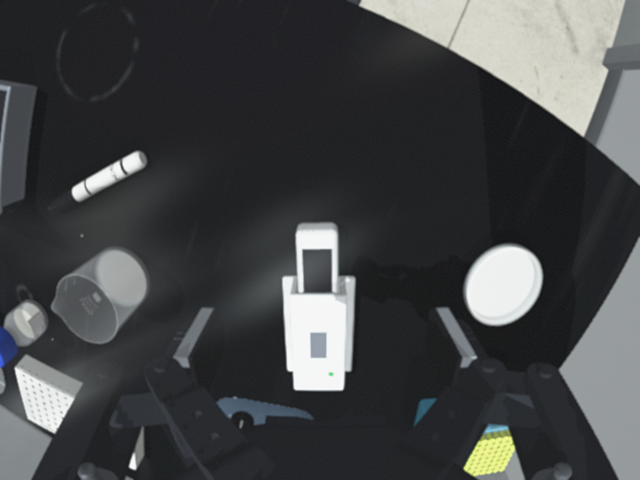

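The marker lies flat on the bench from (75,190) to (145,160). The meter's free end is at (317,227) with sides at columns 297 and 337. The dock's mouth edge is at (293..345,293) and its far edge at (318,389).

```bash
python3 - <<'E'
from h import *
np.set_printoptions(precision=4,suppress=True)
o=sensors.get_obs()
P=[at('wrist',p,z,o) for p,z in[((297,228),.034),((337,228),.034),((298,285),.034),((338,285),.034),((291,293),.043),((346,293),.043),((294,390),.043),((344,390),.043)]]
for p in P:print(p)
f=lambda a,b:np.degrees(np.arctan2(*(b-a)[1::-1]))
e=(P[0]+P[1])/2;m=(P[2]+P[3])/2;d0=(P[4]+P[5])/2;d1=(P[6]+P[7])/2
print('end',e,'mouth',d0,'stickout',np.linalg.norm(e-d0)); print(f(e,m),f(d0,d1),f(e,d1))
d=np.array([np.cos(np.radians(23.2)),np.sin(np.radians(23.2)),0])
for k in(.02,.025):print('grasp',e+k*d-o['ee_pos'],(e+k*d-o['ee_pos'])/.05)
E
```

```text
[0.4709 0.2368 0.034 ]
[0.4579 0.2674 0.034 ]
[0.5194 0.2569 0.034 ]
[0.5055 0.2894 0.034 ]
[0.5247 0.2531 0.043 ]
[0.506  0.2968 0.043 ]
[0.6284 0.2953 0.043 ]
[0.6083 0.3417 0.043 ]
end [0.4644 0.2521 0.034 ] mouth [0.5154 0.275  0.043 ] stickout 0.05659703374786074
23.647178795920663 22.897128272986098 23.321766893542907
grasp [ 0.0287  0.004  -0.1532] [ 0.5735  0.0807 -3.0634]
grasp [ 0.0333  0.006  -0.1532] [ 0.6654  0.1201 -3.0634]
```

```bash
python3 -m jog '[[[0.6,0.09,0,0,1],[0,0,-0.9,0,1],[0,0,-0.9,0,1],[0,0,-0.9,0,1],[0,0,-0.6,0,1],[0,0,-0.24,0,1],[0,0,0,0,1],[0,0,0,0,1]]]' 50
python3 -m jog '[[[0,0,0,0,0.3],[0,0,0,0,0],[0,0,0,0,0],[0,0,0,0,0],[0,0,0,0,0]]]' 50
```

```text
time: 7.6
ee_pos: [0.485, 0.2608, 0.0119]
tcp_rot: [180.0, 0.1, -156.9]
wrist_force: [-0.0, -0.6, 0.1]
opening: 0.0856
grasp_force: 0.0
time: 8.1
ee_pos: [0.4845, 0.2607, 0.0111]
tcp_rot: [180.0, 0.1, -156.9]
wrist_force: [-1.2, 0.0, 6.6]
opening: 0.0348
grasp_force: 53.5
```

```bash
python3 -m jog '[[[-0.138,-0.059,0.02,0,0],[-0.138,-0.059,0,0,0],[-0.276,-0.118,0,0,0],[-0.276,-0.118,0,0,0],[-0.276,-0.118,0,0,0],[-0.276,-0.118,0,0,0],[-0.276,-0.118,0,0,0],[0,0,0,0,0]]]' 50
```

```text
time: 8.9
ee_pos: [0.3995, 0.2241, 0.011]
tcp_rot: [-180.0, -0.1, -156.9]
wrist_force: [-0.0, 0.6, -1.2]
opening: 0.0351
grasp_force: 52.9
```

```bash
python3 -m jog '[[[-0.276,-0.118,0,0,0],[-0.276,-0.118,0,0,0],[-0.276,-0.118,0,0,0],[0,0,0,0,0]]]' 50
```

```text
time: 9.3
ee_pos: [0.3588, 0.2068, 0.0109]
tcp_rot: [-180.0, -0.1, -156.9]
wrist_force: [-0.2, 0.5, -1.3]
opening: 0.0353
grasp_force: 52.8
```

```bash
python3 -m jog '[[[0,0,-0.05,0,0],[0,0,-0.04,0,0],[0,0,0,0,0]]]' 50
```

```text
time: 9.6
ee_pos: [0.3602, 0.2074, 0.0063]
tcp_rot: [-180.0, -0.0, -156.9]
wrist_force: [0.3, 0.1, -0.7]
opening: 0.0351
grasp_force: 52.8
```

```bash
python3 -m jog '[[[0,0,-0.02,0,0],[0,0,0,0,0]]]' 50
```

```text
time: 9.8
ee_pos: [0.3601, 0.2074, 0.0056]
tcp_rot: [-180.0, -0.0, -156.9]
wrist_force: [-0.4, 0.9, -0.6]
opening: 0.0352
grasp_force: 52.9
```

```bash
python3 -m jog '[[[0,0,-0.02,0,0],[0,0,-0.01,0,0],[0,0,0,0,0]]]' 50
```

```text
time: 10.1
ee_pos: [0.3602, 0.2074, 0.0055]
tcp_rot: [180.0, 0.0, -156.9]
wrist_force: [-4.6, -2.3, 11.9]
opening: 0.0348
grasp_force: 54.4
```

```bash
python3 -m jog '[[[0,0,0,0,0.6],[0,0,0,0,1],[0,0,0,0,1],[0,0,0.9,0,1],[0,0,0.9,0,1],[0,0,0.9,0,1],[0,0,0.9,0,1],[0,0,0,0,1]]]' 50
python3 - <<'E'
from h import *
np.set_printoptions(precision=4,suppress=True)
o=sensors.get_obs();i=camera('wrist');cv2.imwrite('pics/w3.png',i);print(o['ee_pos'],o['tcp_rot'])
E
```

```text
time: 10.9
ee_pos: [0.3618, 0.2084, 0.1901]
tcp_rot: [179.9, 0.5, -156.9]
wrist_force: [0.0, -0.5, -0.2]
opening: 0.0858
grasp_force: 0.0
[0.3618 0.2084 0.1901] [ 179.9435    0.4766 -156.8802]
```

View pics/w3.png

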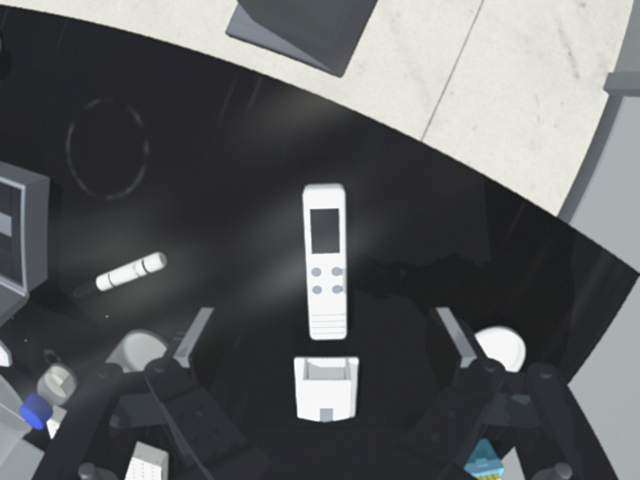

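The meter lies flat and screen up, from its end at (324,188) to its other end at (328,337), clear of the dock.

```bash
python3 - <<'E'
from h import *
np.set_printoptions(precision=4,suppress=True)
o=sensors.get_obs();print(o['ee_pos'],o['tcp_rot'])
P=np.array([at('wrist',p,.028,o) for p in[(324,188),(328,338)]]);d=P[1]-P[0]
print(P,np.linalg.norm(d),np.degrees(np.arctan2(d[1],d[0])),P.mean(0),(P.mean(0)-o['ee_pos'])/.05)
E
```

```text
[0.3612 0.208  0.187 ] [ 179.9655    0.2792 -156.8783]
[[0.3398 0.1971 0.028 ]
 [0.4722 0.2579 0.028 ]] 0.14573158547841222 24.665589290030862 [0.406  0.2275 0.028 ] [ 0.8973  0.3899 -3.1806]
```

```bash
python3 -m jog '[[[0.9,0.38,0,0,1],[0.04,0.01,-0.8,0,1],[0,0,-0.9,0,1],[0,0,-0.9,0,1],[0,0,-0.7,0,1],[0,0,-0.27,0,1],[0,0,0,0,1],[0,0,0,0,1]]]' 50
python3 -m jog '[[[0,0,0,0,0.3],[0,0,0,0,0],[0,0,0,0,0],[0,0,0,0,0],[0,0,0,0,0]]]' 50
```

```text
time: 11.75
ee_pos: [0.4075, 0.2271, 0.0069]
tcp_rot: [180.0, 0.1, -156.9]
wrist_force: [1.1, 0.6, 1.0]
opening: 0.0856
grasp_force: 0.0
time: 12.25
ee_pos: [0.4076, 0.2272, 0.0069]
tcp_rot: [180.0, 0.1, -156.9]
wrist_force: [-0.5, -0.2, 5.8]
opening: 0.0349
grasp_force: 50.7
```

```bash
python3 -m jog '[[[0,0,0.6,0,0],[0,0,0.9,0,0],[0,0,0.9,-1,0],[0,0,0.6,-1,0],[0.1,-0.3,0,-1,0],[0.1,-0.3,0,-1,0],[0.1,-0.3,0,-1,0],[0.1,-0.3,0,-1,0]]]' 50
python3 -m jog '[[[0.1,-0.5,0,-1,0],[0.1,-0.5,0,-1,0],[0.1,-0.5,0,-1,0],[0.1,-0.5,0,-1,0],[0.1,-0.5,0,-1,0],[0.1,-0.5,0,-1,0],[0.1,-0.5,0,-1,0],[0.1,-0.5,0,-1,0]]]' 50
python3 -m jog '[[[0.1,-0.5,0,-1,0],[0.1,-0.5,0,-1,0],[0.1,-0.5,0,-1,0],[0.1,-0.5,0,-1,0],[0.1,-0.4,0,-1,0],[0.1,-0.4,0,-1,0],[0.1,-0.2,0,-1,0],[0.1,0,0,-0.5,0]]]' 50
python3 - <<'E'
from h import *
o=sensors.get_obs();i=camera('wrist');cv2.imwrite('pics/w4.png',i);print(o['ee_pos'],o['tcp_rot'])
E
```

```text
time: 13.05
ee_pos: [0.4271, 0.1663, 0.156]
tcp_rot: [180.0, 0.0, 172.9]
wrist_force: [0.1, -0.5, -1.4]
opening: 0.0351
grasp_force: 50.0
time: 13.85
ee_pos: [0.467, -0.0343, 0.1559]
tcp_rot: [180.0, 0.0, 132.9]
wrist_force: [-0.3, -0.6, -1.2]
opening: 0.0349
grasp_force: 50.0
time: 14.65
ee_pos: [0.507, -0.1845, 0.1557]
tcp_rot: [-180.0, 0.0, 95.3]
wrist_force: [-0.1, 0.7, -0.3]
opening: 0.0352
grasp_force: 50.0
[ 0.50696042 -0.18452709  0.1556544 ] [-1.79979241e+02  9.29052789e-03  9.53346881e+01]
```

View pics/w4.png

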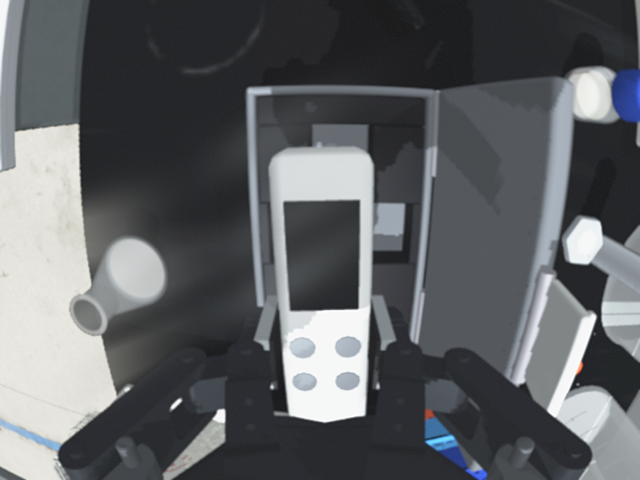

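The meter is held level, screen up, with its end at (321,150) and sides at columns about 273 and 373. The case's left rim corners are at (247,89) and (438,91), and the cut-out's floor shows at (312..368,125).

```bash
python3 - <<'E'
from h import *
np.set_printoptions(precision=4,suppress=True)
o=sensors.get_obs()
i=cv2.imread('pics/w4.png');print(i[135,300:385:3].mean(1).astype(int));print(i[105:150:2,345].mean(1).astype(int));print(i[225,365:425:3].mean(1).astype(int))
W=lambda p,z:at('wrist',p,z,o)
a,b=W((247,89),.044),W((438,91),.044);print('rim',a,b,np.linalg.norm(a-b))
for p in((312,125),(368,125),(312,138),(368,138)):print(p,W(p,.01),W(p,.04))
y=np.radians(95.6);X=np.array([np.sin(y),-np.cos(y),0]);Y=np.array([np.cos(y),np.sin(y),0])
print('case from rim',(a+b)/2-.106*Y)
e=W((321,151),.1767);s=(W((272,230),.1767),W((375,230),.1767));print('meter end',e,'mid',e-.075*Y,s,np.mean(s,0))
m=np.mean(s,0);print('meter x offset in case axes from tcp',(m-o['ee_pos'])@X,(e-o['ee_pos'])@Y)
E
```

```text
[ 60  59  56  54  82 109 109 109 108 109 108 110 109 106 108 108 107 107
 108 109 108 108 100  37  35  43  41  43  41]
[ 53  49  50  51  50  49  49  48  46  52 103 108 108 108 107 108 107 108
 108 108 115 160 174]
[215 214 187 126 164 167 168 168 168 168 167 167 168  76  36  38  62  62
  68 152]
rim [ 0.4464 -0.0869  0.044 ] [ 0.5762 -0.0745  0.044 ] 0.13040752915879938
(312, 125) [ 0.4915 -0.1096  0.01  ] [ 0.4925 -0.1089  0.04  ]
(368, 125) [ 0.5342 -0.1052  0.01  ] [ 0.5306 -0.105   0.04  ]
(312, 138) [ 0.4924 -0.1196  0.01  ] [ 0.4933 -0.1179  0.04  ]
(368, 138) [ 0.5353 -0.1153  0.01  ] [ 0.5316 -0.114   0.04  ]
case from rim [ 0.5216 -0.1862  0.044 ]
meter end [ 0.5004 -0.114   0.1767] mid [ 0.5077 -0.1887  0.1767] (array([ 0.486 , -0.1423,  0.1767]), array([ 0.5213, -0.1391,  0.1767])) [ 0.5036 -0.1407  0.1767]
meter x offset in case axes from tcp 0.0003532048612528507 0.07028764836157089
```

```bash
python3 -m jog '[[[0.27,0.01,0,0.03,0],[0,0,-0.6,0,0],[0,0,-0.6,0,0],[0,0,-0.5,0,0],[0,0,-0.27,0,0],[0,0,0,0,0],[0,0,0,0,0]]]' 50
python3 - <<'E'
from h import *
o=sensors.get_obs();i=camera('wrist');cv2.imwrite('pics/w5.png',i);print(o['ee_pos'],o['tcp_rot'])
cv2.imwrite('pics/w5c.png',cv2.resize(i[60:330,200:460],None,fx=2.2,fy=2.2,interpolation=2))
E
```

```text
time: 15.4
ee_pos: [0.5208, -0.1828, 0.0583]
tcp_rot: [180.0, 0.0, 95.8]
wrist_force: [0.9, 0.5, -0.2]
opening: 0.0351
grasp_force: 50.0
[ 0.5208175  -0.18277122  0.05832593] [1.79951693e+02 2.49075863e-02 9.57921595e+01]
```

View pics/w5c.png

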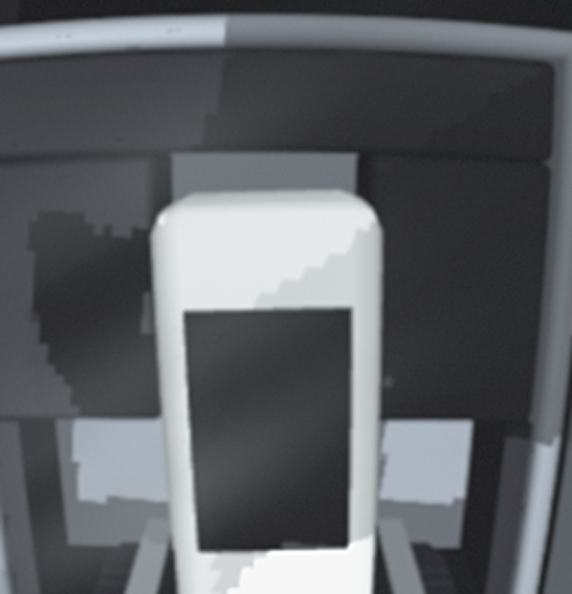

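The crop shows the meter centred over the cut-out. The cut-out's end is at crop row 152 with columns 172..358, the meter's end at crop row 192, and its sides at columns 152..382.

```bash
python3 - <<'E'
from h import *
np.set_printoptions(precision=4,suppress=True)
o=sensors.get_obs()
C=lambda x,y,z:at('wrist',(200+x/2.2,60+y/2.2),z,o)
y=np.radians(95.5);X=np.array([np.sin(y),-np.cos(y),0]);Y=np.array([np.cos(y),np.sin(y),0])
f=lambda P:np.array([(P-o['ee_pos'])@X,(P-o['ee_pos'])@Y])*1000
zb=o['ee_pos'][2]-.0069
for n,P in dict(cutL=C(172,152,.01),cutR=C(358,152,.01),topL=C(152,155,.04),topR=C(372,155,.04),notchfloorL=C(60,420,.01),notchR=C(473,420,.01),rimR=C(572,38,.044),metEndTop=C(265,192,zb+.028),metEndBot=C(265,190,zb),mL=C(153,240,zb+.026),mR=C(382,240,zb+.026),mL2=C(175,500,zb+.028),mR2=C(378,500,zb+.028)).items():print(n,f(P))
E
```

```text
cutL [-23.4555  75.4109]
cutR [19.5893 75.5712]
topL [-23.7767  75.824 ]
topR [19.2385 75.954 ]
notchfloorL [-54.1037   9.0541]
notchR [51.2782  9.6251]
rimR [ 58.2431 101.7752]
metEndTop [-1.2822 71.5204]
metEndBot [-1.5192 69.6252]
mL [-18.3313  64.1118]
mR [16.5185 64.2745]
mL2 [-16.0451  21.5108]
mR2 [17.5723 21.6677]
```

```bash
python3 -m jog '[[[-0.03,0,0,-0.08,0],[0,0,0,0,0],[0,0,-0.15,0,0],[0,0,-0.15,0,0],[0,0,-0.15,0,0],[0,0,0,0,0]]]' 50
```

```text
time: 16.05
ee_pos: [0.5181, -0.1824, 0.033]
tcp_rot: [-179.9, -0.1, 95.4]
wrist_force: [-0.2, 0.1, -1.0]
opening: 0.0354
grasp_force: 50.0
```

```bash
python3 -m jog '[[[0,0,-0.1,0,0],[0,0,-0.1,0,0],[0,0,-0.1,0,0],[0,0,0,0,0]]]' 50
```

```text
time: 16.45
ee_pos: [0.5185, -0.1825, 0.0189]
tcp_rot: [-179.9, -0.0, 95.4]
wrist_force: [-0.2, 0.3, -1.2]
opening: 0.035
grasp_force: 50.0
```

```bash
python3 -m jog '[[[0,0,-0.03,0,0],[0,0,-0.01,0,0],[0,0,0,0,0]]]' 50
```

```text
time: 16.75
ee_pos: [0.519, -0.1827, 0.0179]
tcp_rot: [180.0, 0.0, 95.4]
wrist_force: [0.0, -0.8, -1.1]
opening: 0.035
grasp_force: 50.0
```

```bash
python3 -m jog '[[[0,0,-0.02,0,0],[0,0,-0.01,0,0],[0,0,0,0,0]]]' 50
```

```text
time: 17.05
ee_pos: [0.5192, -0.1827, 0.017]
tcp_rot: [180.0, 0.0, 95.4]
wrist_force: [-2.0, 1.1, 5.1]
opening: 0.0352
grasp_force: 50.6
```

```bash
python3 -m jog '[[[0,0,0,0,0.6],[0,0,0,0,0.6],[0,0,0,0,0.6],[0,0,0.3,0,0.6],[0,0,0.7,0,0.6],[0,0,0.9,0,0.6],[0,0,0.9,0,0.6],[0,0,0.9,0,0.6]]]' 50
python3 -m jog '[[[0,0.8,0.7,0,0],[0,0.75,0,0,0],[0,0,0,0,0],[0,0,0,0,0]]]' 50
python3 - <<'E'
from h import *
o=sensors.get_obs();i=camera('wrist');s=camera('side');print(o['ee_pos'],o['tcp_rot'],o['opening'])
a=cv2.resize(s[200:330,270:400],(480,480),interpolation=2)
cv2.imwrite('pics/w6.png',np.hstack([i[:,150:470],a]))
E
```

```text
time: 17.85
ee_pos: [0.5186, -0.1826, 0.2043]
tcp_rot: [179.9, 0.0, 95.4]
wrist_force: [1.9, -1.0, -0.1]
opening: 0.051
grasp_force: 0.0
time: 18.25
ee_pos: [0.519, -0.107, 0.2352]
tcp_rot: [179.9, 0.0, 95.5]
wrist_force: [-0.1, -0.1, -0.6]
opening: 0.0
grasp_force: 0.0
[ 0.5190063  -0.10704109  0.23520881] [1.79939062e+02 3.24117301e-02 9.54663380e+01] 3.5244009285007045e-06
```

View pics/w6.png

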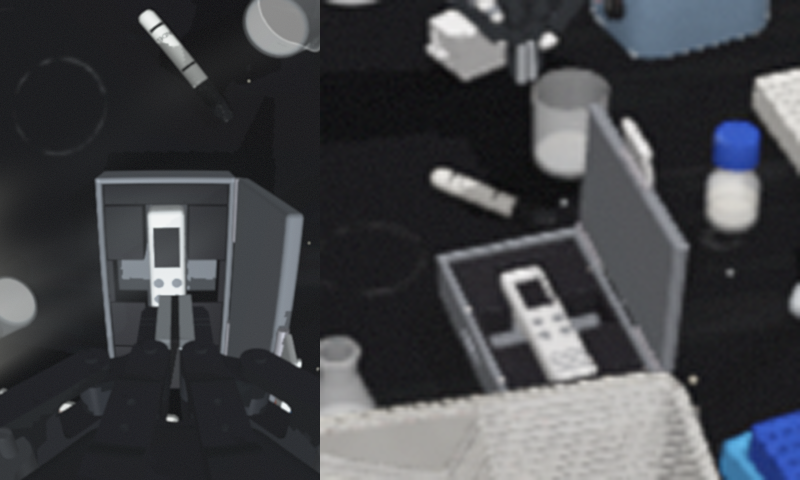

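The meter sits in the cut-out, screen up, at (165,255). The lid is upright and the latch tab stands up at the lid's middle, tilted slightly back.

```bash
python3 -m jog '[[[0.8,0.05,0,0,0],[0.8,0.05,0,0,0],[0.72,0.04,0,0,0],[0,0,-0.7,0,0],[0,0,-0.7,0,0],[0,0,-0.5,0,0],[0,0,0,0,0]]]' 50
python3 -m jog '[[[-0.2,-0.02,0,0,0],[-0.2,-0.02,0,0,0],[-0.2,-0.02,0,0,0],[0,0,0,0,0]]]' 50
```

```text
time: 19.05
ee_pos: [0.6329, -0.1014, 0.1344]
tcp_rot: [-179.6, -0.1, 95.3]
wrist_force: [0.6, -0.6, -0.6]
opening: 0.0003
grasp_force: 0.0
time: 19.45
ee_pos: [0.6043, -0.104, 0.1413]
tcp_rot: [179.9, 0.0, 95.3]
wrist_force: [-0.4, 0.1, 0.3]
opening: -0.0
grasp_force: 0.0
```

```bash
python3 -m jog '[[[-0.26,-0.025,0,0,0],[-0.26,-0.025,0,0,0],[-0.26,-0.025,0,0,0],[-0.32,-0.03,-0.13,0,0],[-0.32,-0.03,-0.13,0,0],[0,0,0,0,0]]]' 50
python3 -m jog '[[[-0.26,-0.025,-0.25,0,0],[-0.26,-0.025,-0.25,0,0],[0,0,0,0,0]]]' 50
```

```text
time: 20.05
ee_pos: [0.5327, -0.1104, 0.1266]
tcp_rot: [180.0, 0.0, 95.3]
wrist_force: [0.4, 0.3, -0.3]
opening: 0.0001
grasp_force: 0.0
time: 20.35
ee_pos: [0.5071, -0.1128, 0.1007]
tcp_rot: [-179.9, -0.0, 95.3]
wrist_force: [0.7, -0.2, 0.2]
opening: -0.0001
grasp_force: 0.0
```

```bash
python3 - <<'E'
from h import *
s=camera('side');s0=cv2.imread('pics/side0.png')
C=np.array([.519,-.186,0]);X=np.array([.995,.096,0]);Y=np.array([-.096,.995,0])
for th in(93,60,45,35,25):
    for yy in(-.03,.0,.03):
        t=np.radians(th);P=C+X*(.065-.12*np.cos(t))+Y*yy+np.array([0,0,.044+.12*np.sin(t)])+0.012*(X*np.sin(t)+np.array([0,0,np.cos(t)]))*(th<90)
        u,v=map(int,px('side',P));print(th,yy,u,v,s[v,u],s0[v,u])
E
```

```text
93 -0.03 356 254 [26 24 26] [87 83 83]
93 0.0 353 249 [27 24 26] [87 84 83]
93 0.03 349 243 [28 25 25] [88 84 83]
60 -0.03 338 260 [141 134 133] [41 39 38]
60 0.0 335 255 [73 72 72] [79 77 76]
60 0.03 332 249 [12 10 12] [25 23 22]
45 -0.03 330 267 [141 135 133] [47 42 46]
45 0.0 327 261 [141 135 134] [27 25 26]
45 0.03 324 255 [140 136 135] [25 25 24]
35 -0.03 325 271 [139 134 132] [42 37 39]
35 0.0 322 266 [124 119 117] [138 132 130]
35 0.03 319 260 [129 124 122] [28 26 25]
25 -0.03 321 277 [140 135 132] [212 216 218]
25 0.0 318 271 [155 150 150] [48 44 45]
25 0.03 316 265 [126 121 119] [45 43 42]
```

```bash
python3 -m jog '[[[-0.13,-0.012,-0.22,0,0],[-0.13,-0.012,-0.22,0,0],[-0.06,-0.006,-0.22,0,0],[-0.06,-0.006,-0.2,0,0],[0,0,0,0,0]]]' 50
```

```text
time: 20.9
ee_pos: [0.4885, -0.1144, 0.057]
tcp_rot: [-179.9, -0.0, 95.4]
wrist_force: [-0.4, 0.1, 0.0]
opening: 0.0001
grasp_force: 0.0
```

```bash
python3 -m jog '[[[0,0,-0.06,0,0],[0,0,0,0,0]]]' 50
```

```text
time: 21.1
ee_pos: [0.4892, -0.1146, 0.056]
tcp_rot: [180.0, 0.0, 95.4]
wrist_force: [-3.0, 0.4, 5.5]
opening: 0.0001
grasp_force: 2.9
```

```bash
python3 -m jog '[[[0,0,-0.06,0,0],[0,0,0,0,0]]]' 50
```

```text
time: 21.3
ee_pos: [0.4894, -0.1146, 0.0557]
tcp_rot: [179.9, 0.0, 95.4]
wrist_force: [-12.4, 2.9, 27.9]
opening: 0.0002
grasp_force: 14.1
```

```bash
python3 -m jog '[[[0,0,0.6,0,0],[0,0,0.7,0,0],[-0.4,-0.55,0,0,0],[-0.4,-0.55,0,0,0],[-0.4,-0.5,0,0,0],[0,0,0,0,0]]]' 50
python3 - <<'E'
from h import *
o=sensors.get_obs();i=camera('wrist');print(o['ee_pos'],o['tcp_rot']);cv2.imwrite('pics/w7.png',i)
print([tuple(np.round(px('wrist',P,o))) for P in((.4523,-.1924,.05),(.4185,-.1957,.05))])
E
```

```text
time: 21.9
ee_pos: [0.4276, -0.1967, 0.1177]
tcp_rot: [-180.0, 0.0, 95.2]
wrist_force: [0.2, 0.8, 0.7]
opening: 0.0002
grasp_force: 0.0
[ 0.42757822 -0.19665917  0.11771687] [-1.79999910e+02  4.31396394e-02  9.52081621e+01]
[(np.float64(365.0), np.float64(252.0)), (np.float64(309.0), np.float64(252.0))]
```

View pics/w7.png

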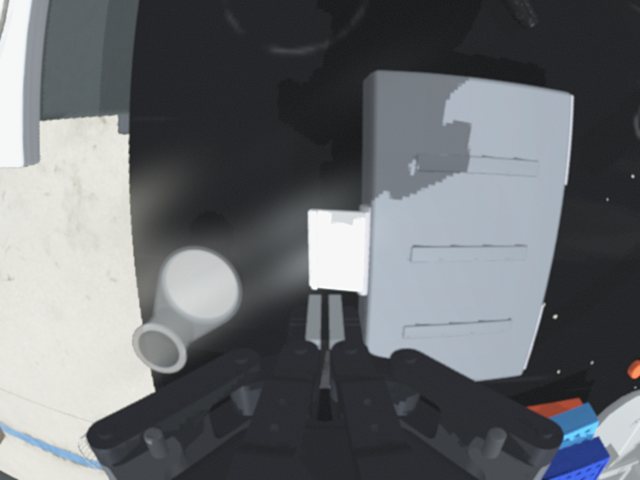

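The lid is shut, and the white latch tab stands out from the front at (338,250) as predicted. The flask at (200,285) is clear of the fingers.

```bash
python3 -m jog '[[[0.04,0,-0.6,0,0],[0,0,-0.4,0,0],[0,0,-0.25,0,0],[0,0,-0.25,0,0],[0,0,-0.2,0,0],[0,0,-0.2,0,0],[0,0,0,0,0]]]' 50
```

```text
time: 22.65
ee_pos: [0.4306, -0.1943, 0.021]
tcp_rot: [-179.9, -0.0, 95.4]
wrist_force: [-0.0, 0.2, 1.2]
opening: 0.0002
grasp_force: 0.0
```

```bash
python3 -m jog '[[[0.08,0.008,0,0,0],[0.08,0.008,0,0,0],[0,0,0,0,0]]]' 50
```

```text
time: 22.95
ee_pos: [0.4321, -0.1941, 0.0211]
tcp_rot: [-179.1, -0.0, 95.2]
wrist_force: [-38.5, -6.5, 13.2]
opening: -0.0002
grasp_force: 19.7
```

```bash
python3 -m jog '[[[-0.2,-0.02,0,0,0],[-0.1,-0.01,0,0,0],[0,0,0.7,0,0],[0,0,0.9,0,0],[0,0,0.9,0,0],[0,0,0.9,0,0],[0,0,0,0,0]]]' 50
python3 - <<'E'
from h import *
o=sensors.get_obs();i=camera('wrist');print(o['ee_pos'],o['wrist_force'],o['time']);cv2.imwrite('pics/w8.png',i)
C=np.array([.519,-.186,0]);X=np.array([.995,.096,0]);Y=np.array([-.096,.995,0])
for yy in(0,.015):
  for x,z in((-.073,.02),(-.073,.035),(-.073,.045),(-.08,.035),(-.085,.02),(-.09,.035),(-.098,.05)):
    u,v=px('wrist',C+X*x+Y*yy+np.array([0,0,z]),o);print(yy,x,z,round(u),round(v),i[round(v),round(u)])
m=(i.min(2)>170).astype(np.uint8)
k=cv2.connectedComponentsWithStats(m[:,260:420])[2];print(k[k[:,4]>60])
t=camera('top');g=t[195:285,338:442].min(2)>185;print(np.argwhere(g).min(0) if g.any() else 0,np.argwhere(g).max(0) if g.any() else 0,g.sum())
E
```

```text
time: 23.65
ee_pos: [0.4265, -0.1962, 0.1992]
tcp_rot: [179.5, 0.3, 95.4]
wrist_force: [0.1, 0.4, -0.0]
opening: 0.0001
grasp_force: 0.0
[ 0.42647341 -0.19621063  0.19916216] [ 0.07707022  0.41154596 -0.01082303] 23.65
0 -0.073 0.02 345 207 [180 178 172]
0 -0.073 0.035 346 211 [210 209 200]
0 -0.073 0.045 346 215 [218 217 213]
0 -0.08 0.035 337 211 [53 50 48]
0 -0.085 0.02 331 207 [54 51 49]
0 -0.09 0.035 326 211 [56 53 50]
0 -0.098 0.05 316 216 [52 50 48]
0.015 -0.073 0.02 345 191 [189 186 181]
0.015 -0.073 0.035 346 194 [192 189 184]
0.015 -0.073 0.045 347 197 [242 242 239]
0.015 -0.08 0.035 338 194 [51 49 47]
0.015 -0.085 0.02 331 191 [54 49 48]
0.015 -0.09 0.035 326 194 [52 50 48]
0.015 -0.098 0.05 316 198 [52 48 47]
[[    0     0   160   480 64503]
 [   97   118    63   210 10939]
 [  132   146    28    10   235]
 [   81   179    17    71   980]
 [   60   387    10    10    86]]
[1 7] [ 89 103] 582
```

```bash
python3 -c "
from workcell import ticket
print(ticket.job_done())"
```

```text
the job is handed in; nothing more can be done
None
```

The job is handed in at about 24 s of robot time: the marker is on the bench, the meter is in the case screen up, the lid is shut, and the latch is folded flat; the judge's result was not shown.

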